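# Leak check of a sealed-air cylinder: load the pan, then draw the piston

### The arm

A 6-joint arm with a two-finger parallel gripper is mounted at the origin on a cart in front of the work surface, level with it; the furniture and walls round the work are solid. World frame = base frame: x ahead of the robot, y to its left, z up, the work surface at z = 0. Lengths are in mm, angles in rad, forces in N, time in s.
With the tool pointing down it reaches from about 300 to 775 mm from the base axis. Payload 14.6 kg.
Tool frame: the origin (TCP) lies between the finger pads; the fingertips stand 19 mm ahead of it and the grasp point (between the pads) is the TCP; z points along the fingers, y is the line along which they close (so a half turn about z gives the same grasp; the last joint's range is limited). The gripper opens to 94 mm and grips with 3 to 60 N. Pads are 16 mm wide; open, the fingers measure 119 mm over their backs; the gripper's body (75 mm by 177 mm) begins 78 mm behind the grasp point.
Start: joints at [1.14, 0.3, 1.521, -0, 1.321, -0.067], TCP at [195.702, 513.994, 224.446] pointing down, gripper open.
Joint ranges: [-3.03, 3.03], [-0.79, 2.21], [0.23, 2.52], [-1.04, 4.18], [0, 3.07], [-2.55, 2.55]. Speed limits (rad/s): [2.22, 2.22, 2.57, 3.14, 3.14, 3.14].

### API

Orientations are given as [roll, pitch, yaw] about the fixed x, y, z axes, in that order (R = Rz(yaw) Ry(pitch) Rx(roll)).
In Python, from cell import monitor, imaging, job, find_in, trace gives the robot as it stands. The module is installed in compiled form; this text tells all that it offers.
- The arm moves only by the tool arm_command, never from a script. Its argument "steps" is a list of rows, each a list of 5 numbers: the opening, from 0 (shut) to 1 (fully open), then the shift along the tool's x, y, z in mm, then the turn about the tool's z in degrees. In form: [[gripper, dx, dy, dz, turn], ...]. A call has 1 to 20 rows; each row is the pose to reach, as a shift and turn from the pose commanded when the call began, along the tool's axes at that moment; what a row does not reach only later rows make up. A row lasts 1/8 s, in which the tool goes at most 62.5 mm and 10.7 degrees, less where a joint would pass 70% of its speed; a pose out of reach is approached as far as the arm can. A call with a gripper value outside its range is refused whole. The fingers move at their own pace and stop on an object; "force" is the grip in N (left out, the last holds). Time passes only in rows, so rows that repeat a pose let the fingers close. It gives the time, the measured TCP pose, the force, the opening and the grip force at its end, in the units of the state.
- monitor.read_state(): the state, without advancing time (a new reading comes with each control period).
- imaging.camera(name): name is "scene" or "top" or "wrist"; returns a dict with "img" (420x560x3 uint8, red, green, blue), "mtx" (3x3 intrinsics, pixels), "D" ([k1, k2, p1, p2, k3] as OpenCV has them; the pictures are not rectified), "view" (4x4, takes a point from world to camera coordinates). Camera axes: x right, y down, z forward; pixel columns grow to the right and rows downward; lengths in mm; the calibration is good to about 2 mm. A picture is of the moment at which its call begins. There is no depth.
- job.sign_off(): hands the job in; it is judged then, once.
Trained networks look in a picture, given as the dict that the camera call returned (one of the last four; its "shot" number tells which), for a name from the list of things; names that differ only in an ending like _2 or _b are one class to them, and where a whole thing is asked for, a point or a joint stands for the part that bears it (a point fixed in the world has none). Each returns a list of dicts, best first, with "p" (0 to 1); they miss things now and then, are a little off and sometimes report something else, mostly with a low value. They report only what shows in the picture. A call takes as long as a camera call. They do not tell look-alikes from the thing itself.
- find_in(picture, target): "rect" ([centre column, centre row, width, height] in pixels, round what is visible of it).
- trace(picture, target): "region" (420x560 bool, what is visible of it) and "rect" ([centre column, centre row, width, height] in pixels, round what is visible of it).
The state is a dict: "clock": time; "joints": joint angles; "qd": joint speeds; "effort": joint torques, N m; "eef_pos": TCP position; "eef_rot": TCP orientation; "wrist_force": force on the tool from outside, world axes, zero at the start; "moment": the same for the moment, N m; "finger_gap": finger opening in mm; "finger_force": force on a finger pad.
Only numpy, scipy, OpenCV 4.12 (cv2) and the standard library are available. Lean on these libraries where they do the work, as an engineer would, in place of code of your own. Each camera call takes 0.05 s, during which the arm holds its last target. There are 200 camera calls.

### The job

Check the sealed-air cylinder on both sides of its range. First set the brass ring masses over the spindle onto the load pan, one at a time, until the red pointer, with the masses let go, stands level with the blue clip on the rule; leave the mass that is not needed on the bench. Then, with the masses still on the pan, grip the spindle and draw the piston straight up, without forcing the rod sideways in its bore, until the pointer is level with the red clip, and finish holding it still there against the pull of the air; do not knock the other things on the bench about.

Things in the scene. Friction and masses are not known exactly. Their poses are not given: they have to be found in the camera images.
- cylinder: Bench apparatus, fixed: grey base 160x120x14 mm, clear barrel 58 mm wide, end cap, brass guide bush 28 mm wide up to z 140 mm, yellow stopcock handle low at its +y side, steel rule 24 mm wide and 3 mm thick, 60 mm from the barrel axis on the +x side, up to 220 mm. Origin: on the barrel's axis at bench height; x points from the axis to the rule, z up
- piston: Piston with rod (12 mm, 1 mm play all round in a 36 mm long bush), round load pan (76 mm wide, 6 mm thick) and spindle. Slides up/down 28 mm below and 45 mm above rest; sealed air acts as a spring of 200 N/m, so each 200 g mass sinks it 10 mm; seal friction 0.2 N. Pulled sideways at the spindle the rod cocks and rubs in the bush. Origin: on the rod's axis, 180 mm below the pan's top; z along the rod
- pan (a point): Centre of the load pan's top face, where the masses lie; the spindle stands on it. At rest, empty, 180 mm above the bench
- spindle_top (a point): Top of the dark steel spindle, a plain round grip of 14 mm diameter that stands 64 mm up from the pan with a slightly rounded end; with two masses on the pan the upper 36 mm stay free to grip
- pointer (a point): Tip of the thin red pointer that sticks out 14 mm from the pan's rim towards the rule; it shows the pan's height
- lower_mark (a point): Front edge of the blue clip on the rule: compression line, 20 mm below the pointer's height with the pan empty (two masses bring it there); clips are 30 mm wide, 8 mm high
- upper_mark (a point): Front edge of the red clip on the rule: expansion line, 22 to 34 mm above the pointer's height with the pan empty
- mass_1: Brass ring mass of 200 g with a dark band round it, 54 mm across, 14 mm thick, round hole of 22 mm, lying flat; the three are alike. Origin: centre of its underside, on the ring's axis, z up
- mass_2: Brass ring mass of 200 g with a dark band round it, 54 mm across, 14 mm thick, round hole of 22 mm, lying flat; the three are alike. Origin: centre of its underside, on the ring's axis, z up
- mass_3: Brass ring mass of 200 g with a dark band round it, 54 mm across, 14 mm thick, round hole of 22 mm, lying flat; the three are alike. Origin: centre of its underside, on the ring's axis, z up
- timer: Grey-white bench timer, 62x62x20 mm, lying on the bench; bystander
- amber_bottle: Amber reagent bottle with a white cap, 57 mm wide, 114 mm tall; bystander
- tall_beaker: Tall glass beaker, about 80 mm wide, 157 mm tall; bystander
- small_flask: Small glass conical flask, 50 mm wide, 70 mm tall; bystander
- marker: Blue marker pen, 125 mm long, lying on the bench; bystander
Not all that is in view belongs to the job. Leave any green, orange or purple look-alike of the mass_3 alone.

How it is judged:
By the outcome, as a careful person would: the job done as asked, in the order asked, and still so for the second after the job is handed in, while the arm keeps its last pose, push and grip.
It also fails if it takes over 67 s, if anything falls off the work surface, if the arm or the gripper's body presses on something with over 40 N, if the wrist force passes 120 N, or if a joint passes its speed limit or range.

## Working session

There is one attempt and no reset: what is moved stays moved. The work goes in short steps, Python scripts to look and compute and a tool call to move; the robot and the scene stay as the last step left them, time stands still between calls to the robot, and variables do not carry over. Pictures are saved under pics/ and viewed, at most 10 in all, crops included, and the job is handed in when it is done.

Besides the shell and the picture viewer there is one more tool, called after "Request:" as name([rows], argument=value, ...), one row to a line, values as JSON. arm_command: Moves the arm, as the interface text tells. Its arguments: {"type":"object","properties":{"steps":{"type":"array","items":{"type":"array","items":{"type":"number"}}},"force":{"type":"number"}},"required":["steps"]}

```bash
mkdir -p pics; cat > h.py <<'E'
import numpy as np, cv2
from cell import monitor, imaging, job, find_in, trace
def save(p,n): cv2.imwrite('pics/'+n,p['img'][:,:,::-1])
def proj(p,X):
    X=np.atleast_2d(np.float64(X)); V=p['view']
    r,_=cv2.Rodrigues(V[:3,:3]); return cv2.projectPoints(X,r,V[:3,3],p['mtx'],np.array(p['D'],float))[0][:,0]
def onz(p,uv,z):
    n=cv2.undistortPoints(np.float64([[uv]]),p['mtx'],np.array(p['D'],float))[0,0]
    R=p['view'][:3,:3];t=p['view'][:3,3];c=-R.T@t;d=R.T@np.array([n[0],n[1],1]);return c+d*(z-c[2])/d[2]
def ray(p,uv):
    n=cv2.undistortPoints(np.float64([[uv]]),p['mtx'],np.array(p['D'],float))[0,0]
    R=p['view'][:3,:3];c=-R.T@p['view'][:3,3];d=R.T@np.array([n[0],n[1],1]);return c,d/np.linalg.norm(d)
def tri(rs):
    A=0;b=0
    for c,d in rs:
        M=np.eye(3)-np.outer(d,d);A=A+M;b=b+M@c
    return np.linalg.solve(A,b)
E
python3 - <<'E'
from h import *
s=monitor.read_state();print({k:np.round(v,3) for k,v in s.items()})
for n in ['scene','top']:
    p=imaging.camera(n);save(p,n+'0.png');V=p['view'];print(n,'cam',np.round(-V[:3,:3].T@V[:3,3]))
    for t in ['cylinder','pan','spindle_top','pointer','lower_mark','upper_mark','mass_1','timer','amber_bottle','tall_beaker','small_flask','marker']:
        for f in find_in(p,t)[:5]:
            if f['p']>.3: print(n,t,round(f['p'],2),np.round(f['rect'],1),np.round(onz(p,f['rect'][:2],14 if 'mass' in t else 0)[:2]))
E
```

```text
{'clock': np.float64(0.0), 'joints': array([ 1.14 ,  0.3  ,  1.522,  0.   ,  1.321, -0.067]), 'qd': array([ 0.001,  0.002, -0.001, -0.001, -0.001,  0.001]), 'effort': array([ 2.0000e-03, -5.3181e+01, -3.5275e+01,  7.1000e-02,  2.4000e-02,
       -0.0000e+00]), 'eef_pos': array([195.598, 513.796, 223.909]), 'eef_rot': array([-3.14 , -0.   ,  2.778]), 'wrist_force': array([-0.943, -0.151,  0.32 ]), 'moment': array([-0.016,  0.018,  0.022]), 'finger_force': np.float64(0.0), 'finger_gap': np.float64(94.245)}
scene cam [-396. -412.  910.]
scene cylinder 0.58 [360.1 267.9  71.7 110.5] [ 625. -117.]
scene pan 0.7 [364.5 235.7  36.   40.7] [761. -80.]
scene spindle_top 0.71 [365.5 234.8  32.6  36. ] [766. -81.]
scene pointer 0.59 [365.1 235.8  34.9  43.3] [761. -82.]
scene lower_mark 0.84 [358.7 270.1  71.4 108.5] [ 616. -116.]
scene mass_1 0.82 [332.5 335.5  22.4  26.2] [ 369. -145.]
scene mass_1 0.77 [243.1 276.6  16.3  18.4] [446. 129.]
scene mass_1 0.74 [255.8 236.5  18.1  12.6] [603. 182.]
scene mass_1 0.68 [277.1 286.5  21.2  20. ] [452.  37.]
scene mass_1 0.57 [192.7 277.5  23.7  19.2
[... 721 characters left out ...]
7.5  19.2  24.4] [466.  45.]
top upper_mark 0.42 [383.8 212.6  18.2   6.3] [ 632. -200.]
top mass_1 0.73 [237.4 207.4  25.1  17.6] [614. 192.]
top mass_1 0.73 [287.8 267.6  19.   22.9] [465.  47.]
top mass_1 0.72 [361.6 311.3  18.1  23.2] [ 371. -146.]
top mass_1 0.61 [262.9 306.2  22.1  22.1] [364. 103.]
top mass_1 0.6 [251.8 265.3  23.5  19.6] [464. 140.]
top timer 0.79 [315.5 307.6  31.7  30.9] [370. -31.]
top amber_bottle 0.87 [283.5 142.9  22.4  31.9] [811.  83.]
top tall_beaker 0.61 [393.  153.5  44.8  42.6] [ 801. -222.]
top small_flask 0.56 [245.8 153.3  22.7  25.3] [772. 186.]
top marker 0.67 [185.8 169.6  27.3  38.5] [713. 346.]
top marker 0.52 [283.1 144.8  18.7  33.7] [805.  84.]
```

View pics/scene0.png

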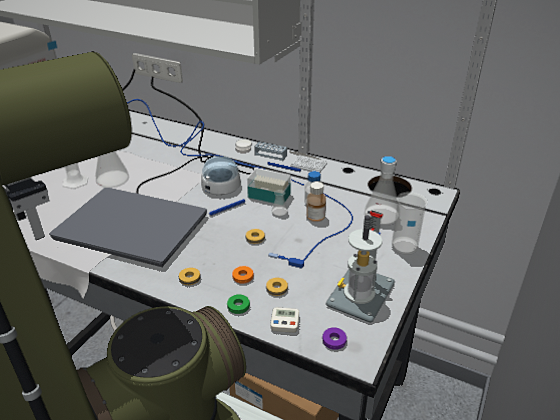

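View pics/top0.png

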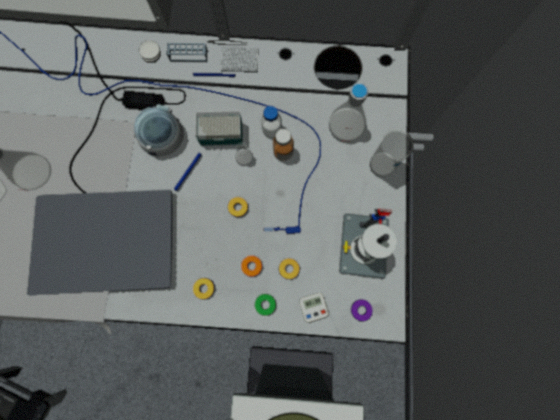

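The scene view shows three yellow-brass rings at about (255,236), (277,286) and (189,275), and orange, green and purple look-alikes that I leave alone. The cylinder is at about (362,270). In the top view the rings are at (237,207), (289,268) and (204,289), the pan is at (379,240), and the rule is on the far (+x) side.

```bash
python3 - <<'E'
from h import *
P={n:imaging.camera(n) for n in ['scene','top']}
px={'m1':[(256,236),(237,207)],'m2':[(277,286),(289,268)],'m3':[(189,275),(204,289)]}
for n,p in P.items():
    i=['scene','top'].index(n)
    hsv=cv2.cvtColor(p['img'],cv2.COLOR_RGB2HSV);m=cv2.inRange(hsv,(17,80,80),(35,255,255))
    for k,v in px.items():
        u,w=v[i];s=np.zeros_like(m);s[w-16:w+16,u-18:u+18]=m[w-16:w+16,u-18:u+18]
        c,_=cv2.findContours(s,cv2.RETR_EXTERNAL,cv2.CHAIN_APPROX_NONE);c=max(c,key=cv2.contourArea)
        (cx,cy),ax,a=cv2.fitEllipse(cv2.convexHull(c));print(n,k,round(cx,1),round(cy,1),np.round(ax,1),hsv[w-8,u][:],np.round(onz(p,(cx,cy),9),1))
    for t in ['pan','spindle_top']:
      for f in trace(p,t)[:1]: print(n,t,np.round(f['rect'],1),f['region'].sum())
    print(np.round(proj(p,[[546,-170,180],[546,-170,244]]),1))
    x,y=(320,190) if i==0 else (325,195)
    cr=p['img'][y:y+110 if i else y+140,x:x+100]
    cv2.imwrite(f'pics/c{i}.png',cv2.resize(cr[:,:,::-1],None,fx=4,fy=4,interpolation=cv2.INTER_CUBIC))
a=cv2.imread('pics/c0.png');b=cv2.imread('pics/c1.png');o=np.zeros((560,800,3),np.uint8);o[:,:400]=a[:560];o[:440,400:]=b;cv2.imwrite('pics/c01.png',o)
E
```

```text
scene m1 254.8 234.6 [12.2 18.5] [ 13  23 204] [615.3 191.5   9. ]
scene m2 276.5 284.9 [15.3 21.7] [ 20 176 219] [461.4  43.    9. ]
scene m3 188.9 274.5 [14.8 21.1] [ 19  44 192] [395.8 258.9   9. ]
scene pan [363.6 236.8  35.   40.7] 715
scene spindle_top [366.  235.8  31.4  39.5] 667
[[376.8 235.2]
 [379.7 212.1]]
top m1 237.4 206.6 [19.6 20.1] [ 23 181 180] [616.9 193.    9. ]
top m2 288.8 268.4 [20.4 21. ] [ 22 189 173] [463.3  44.    9. ]
top m3 203.2 288.2 [21.  21.6] [ 26 179 171] [397.2 259.2   9. ]
top pan [236.1 206.5  21.6  20.2] 266
top spindle_top [379.  237.7  34.2  36.2] 968
[[389.6 232.7]
 [397.8 227.8]]
```

View pics/c01.png

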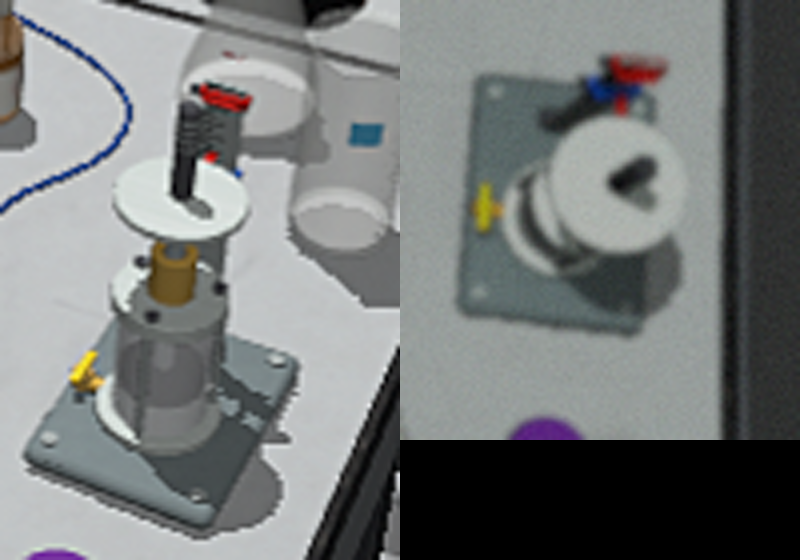

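Mass positions agree between the two cameras within 2 mm. The base is nearly square to the world axes, at about 4°. I'll go above the nearest ring (462,43), with the fingers closing along world y.

Request:
arm_command([
  [1,-416.5,-344.5,40,-20.8],
  [1,-416.5,-344.5,40,-20.8],
  [1,-416.5,-344.5,40,-20.8],
  [1,-416.5,-344.5,40,-20.8],
  [1,-416.5,-344.5,40,-20.8],
  [1,-416.5,-344.5,40,-20.8],
  [1,-416.5,-344.5,40,-20.8],
  [1,-416.5,-344.5,40,-20.8],
  [1,-416.5,-344.5,40,-20.8],
  [0.8,-416.5,-344.5,80,-20.8],
  [0.8,-416.5,-344.5,80,-20.8],
  [0.8,-416.5,-344.5,80,-20.8],
], force=25)

```text
clock: 3.1
eef_pos: [462.7, 44.2, 145.7]
eef_rot: [3.142, 0.001, 3.142]
wrist_force: [-0.1, -0.2, 0.2]
finger_gap: 75.6
finger_force: 0.0
```

```bash
python3 - <<'E'
from h import *
s=monitor.read_state();print(s['clock'],np.round(s['eef_pos'],1),np.round(s['eef_rot'],3),s['finger_gap'])
p=imaging.camera('wrist');save(p,'w1.png');V=p['view'];print(np.round(-V[:3,:3].T@V[:3,3]))
hsv=cv2.cvtColor(p['img'],cv2.COLOR_RGB2HSV);m=cv2.inRange(hsv,(17,80,60),(35,255,255))
for c in cv2.findContours(m,cv2.RETR_EXTERNAL,cv2.CHAIN_APPROX_NONE)[0]:
    if cv2.contourArea(c)>200:
        (cx,cy),ax,a=cv2.fitEllipse(cv2.convexHull(c));print(round(cx,1),round(cy,1),np.round(ax,1),np.round(onz(p,(cx,cy),9),1))
# spindle/pan triangulation
S=imaging.camera('scene');T=imaging.camera('top')
print('pan',tri([ray(S,(365.3,239.5)),ray(T,(380,241.3))]),'sp',tri([ray(S,(367,215.8)),ray(T,(386,236.3))]))
for z,a,b in [(180,(365.3,239.5),(380,241.3)),(242,(367,215.8),(386,236.3))]: print(np.round(onz(S,a,z),1),np.round(onz(T,b,z),1))
E
```

```text
3.1 [462.7  44.2 145.7] [3.142e+00 1.000e-03 3.142e+00] 75.62776923245839
[386.  45. 305.]
135.8 279.2 [24.1 28.2] [ 536.7 -105.6    9. ]
286.1 207.2 [55.7 57.4] [462.3  45.    9. ]
527.2 136.0 [54.2 64. ] [395.8 262.6   9. ]
pan [ 526.11938477 -150.51835571  174.80434089] sp [ 527.66186541 -147.80210469  238.42073639]
[ 519.4 -152.2  180. ] [ 525.4 -149.5  180. ]
[ 522.8 -149.2  242. ] [ 527.  -146.9  242. ]
```

View pics/w1.png

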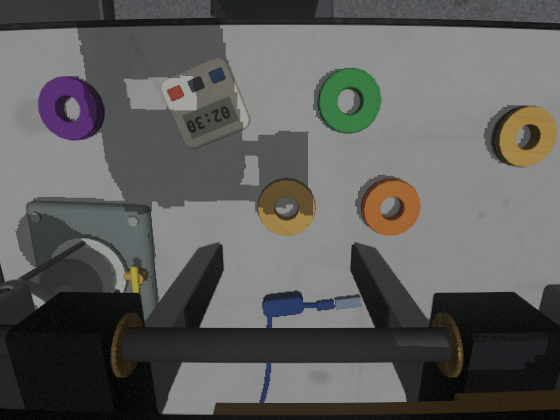

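The wrist view shows the brass ring centred between the fingers at (287,207), and it measures at (462.3,45). The pan is near (526,-149). Next I grasp the ring.

Request:
arm_command([
  [0.8,0.4,0.7,60,0],
  [0.8,0.4,0.7,110,0],
  [0.8,0.4,0.7,124,0],
  [0.8,0.4,0.7,124,0],
  [0.4,0.4,0.7,124,0],
  [0.4,0.4,0.7,124,0],
  [0.4,0.4,0.7,124,0],
  [0.4,0.4,0.7,124,0],
  [0.4,0.4,0.7,114,0],
], force=25)

```text
clock: 4.38
eef_pos: [461.6, 44.5, 30.5]
eef_rot: [-3.142, -0.001, 3.141]
wrist_force: [-0.5, -0.5, -2.7]
finger_gap: 53.3
finger_force: 25.0
```

Request:
arm_command([
  [0.4,0,0,-62,0],
  [0.4,0,0,-124,0],
  [0.4,0,0,-186,0],
  [0.4,-20,-20,-240,0],
  [0.4,-50,-60,-260,0],
  [0.4,-80,-110,-260,0],
  [0.4,-110,-160,-260,0],
  [0.4,-138,-193,-260,0],
  [0.4,-138,-193,-260,0],
  [0.4,-138,-193,-260,0],
  [0.4,-138,-193,-260,0],
])

```text
clock: 5.75
eef_pos: [599.4, -147.6, 291.1]
eef_rot: [-3.142, 0.0, -3.141]
wrist_force: [0.3, 1.0, -1.4]
finger_gap: 52.8
finger_force: 25.0
```

```bash
python3 - <<'E'
from h import *
s=monitor.read_state();print(s['clock'],np.round(s['eef_pos'],1),np.round(s['eef_rot'],3),s['finger_gap'])
p=imaging.camera('wrist');save(p,'w2.png')
print(np.round(proj(p,[[526,-149,180],[527,-148,244]]),1))
for t in ['pan','spindle_top','pointer','lower_mark','upper_mark']:
    for f in find_in(p,t)[:2]: print(t,round(f['p'],2),np.round(f['rect'],1),np.round(onz(p,f['rect'][:2],180),1),np.round(onz(p,f['rect'][:2],244),1))
E
```

```text
5.75 [ 599.4 -147.6  291.1] [-3.142  0.    -3.141] 52.7867385785098
[[283.5 126.9]
 [284.2 129.8]]
pan 0.84 [287.7 132.4  95.2 113.1] [ 530.3 -145.6  180. ] [ 528.5 -145.9  244. ]
spindle_top 0.88 [287.9 132.1  90.7 111.5] [ 530.  -145.4  180. ] [ 528.4 -145.8  244. ]
spindle_top 0.42 [285.9 143.6 100.4 142.7] [ 539.1 -147.   180. ] [ 535.3 -147.   244. ]
pointer 0.72 [285.8 135.   93.5 114.6] [ 532.3 -147.1  180. ] [ 530.1 -147.   244. ]
lower_mark 0.82 [286.4 143.  100.5 142. ] [ 538.7 -146.6  180. ] [ 534.9 -146.7  244. ]
lower_mark 0.67 [287.4 133.5  94.9 113.4] [ 531.1 -145.8  180. ] [ 529.2 -146.1  244. ]
upper_mark 0.72 [286.2 206.6  44.9  17.8] [ 591.9 -146.8  180. ] [ 575.6 -146.8  244. ]
upper_mark 0.21 [288.7 135.7  94.  112. ] [ 532.9 -144.8  180. ] [ 530.5 -145.3  244. ]
```

View pics/w2.png

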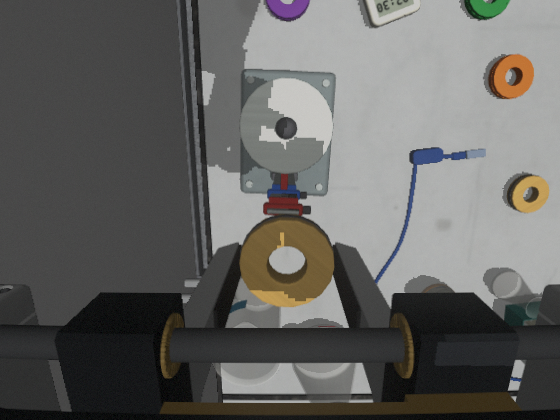

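The wrist view shows the spindle at about (286,128), the pan round it, the red clip at (286,207) and the held ring at (287,261). I'll measure the spindle against the ring in this one picture.

```bash
cat >> h.py <<'E'
def blob(mask,box):
    u0,v0,u1,v1=box;s=np.zeros_like(mask);s[v0:v1,u0:u1]=mask[v0:v1,u0:u1]
    c=max(cv2.findContours(s,cv2.RETR_EXTERNAL,cv2.CHAIN_APPROX_NONE)[0],key=cv2.contourArea)
    (x,y),ax,a=cv2.fitEllipse(cv2.convexHull(c));return (x,y),np.round(ax,1)
E
python3 - <<'E'
from h import *
p=imaging.camera('wrist');g=cv2.cvtColor(p['img'],cv2.COLOR_RGB2GRAY)
hsv=cv2.cvtColor(p['img'],cv2.COLOR_RGB2HSV)
d=cv2.inRange(g,0,75);c,ax=blob(d,(265,105,310,150));print('spindle',np.round(c,1),ax,np.round(onz(p,c,240),1))
l=cv2.inRange(hsv,(0,0,0),(180,40,255))-0
l=(((g>85)&(hsv[:,:,1]<40))*255).astype(np.uint8);c,ax=blob(l,(225,70,345,190));print('pan',np.round(c,1),ax,np.round(onz(p,c,180),1))
b=cv2.inRange(hsv,(12,90,30),(35,255,255));c,ax=blob(b,(230,205,345,320));s=monitor.read_state();print('ring',np.round(c,1),ax,np.round(onz(p,c,s['eef_pos'][2]-10),1))
h=cv2.bitwise_not(b);c,ax=blob(h,(262,236,312,288));print('hole',np.round(c,1),ax,np.round(onz(p,c,s['eef_pos'][2]-7),1),s['eef_pos'])
E
```

```text
spindle [286.5 127.2] [20.9 21.3] [ 525.7 -147.2  240. ]Traceback (most recent call last):
  File "<stdin>", line 6, in <module>
  File "h.py", line 21, in blob
    (x,y),ax,a=cv2.fitEllipse(cv2.convexHull(c));return (x,y),np.round(ax,1)
               ~~~~~~~~~~~~~~^^^^^^^^^^^^^^^^^^^
cv2.error: OpenCV(4.12.0) /io/opencv/modules/imgproc/src/shapedescr.cpp:361: error: (-201:Incorrect size of input array) There should be at least 5 points to fit the ellipse in function 'fitEllipseNoDirect'
```

```bash
python3 - <<'E'
from h import *
p=imaging.camera('wrist')
hsv=cv2.cvtColor(p['img'],cv2.COLOR_RGB2HSV);s=monitor.read_state();print(hsv[262,255],hsv[262,288])
b=cv2.inRange(hsv,(12,90,30),(35,255,255));c,ax=blob(b,(230,205,345,320));print('ring',np.round(c,1),ax,np.round(onz(p,c,s['eef_pos'][2]-10),1),s['eef_pos'])
h=cv2.bitwise_not(b);c,ax=blob(h,(262,236,312,288));print('hole',np.round(c,1),ax,np.round(onz(p,c,s['eef_pos'][2]-7),1))
E
```

```text
[ 20 135 113] [ 30   1 171]
ring [286.5 262. ] [89.9 94.9] [ 598.4 -147.4  280.5] [ 599.77428799 -148.4371915   290.53920094]
hole [286.6 259.8] [28.4 36.6] [ 595.8 -147.3  283.5]
```

Request:
arm_command([
  [0.4,40,0.2,0,0],
  [0.4,73,0.2,0,0],
  [0.4,73,0.2,0,0],
  [0.4,73,0.2,10,0],
  [0.4,73,0.2,30,0],
  [0.4,73,0.2,45,0],
  [0.4,73,0.2,60,0],
  [0.4,73,0.2,60,0],
])

```text
clock: 7.15
eef_pos: [526.6, -148.2, 229.1]
eef_rot: [3.141, -0.002, 3.141]
wrist_force: [-0.3, 0.2, -1.9]
finger_gap: 53.0
finger_force: 25.0
```

Request:
arm_command([
  [0.4,0,0,15,0],
  [0.4,0,0,28,0],
  [0.4,0,0,30,0],
  [0.68,0,0,30,0],
  [0.68,0,0,30,0],
  [0.68,0,0,30,0],
  [0.68,0,0,0,0],
  [0.68,0,0,-60,0],
  [0.68,-40,40,-62,0],
  [0.68,-72,90,-62,0],
  [0.68,-72,140,-62,0],
  [0.68,-72,140,-62,0],
])

```text
clock: 8.65
eef_pos: [599.0, -5.5, 292.5]
eef_rot: [3.141, 0.0, -3.139]
wrist_force: [0.0, -0.4, -1.1]
finger_gap: 63.9
finger_force: 0.0
```

```bash
python3 - <<'E'
from h import *
s=monitor.read_state();print(s['clock'],np.round(s['eef_pos'],1),s['finger_gap'])
p=imaging.camera('wrist');q=imaging.camera('scene')
o=np.zeros((420,800,3),np.uint8);o[:,:450]=p['img'][:,:450,::-1];o[:400,450:]=cv2.resize(q['img'][180:320,300:422,::-1],(350,400),interpolation=cv2.INTER_CUBIC);cv2.imwrite('pics/s3.png',o)
t=imaging.camera('top');hsv=cv2.cvtColor(t['img'],cv2.COLOR_RGB2HSV)
b=cv2.inRange(hsv,(17,80,80),(35,255,255));c,ax=blob(b,(219,190,256,224));print(np.round(c,1),ax,onz(t,c,9))
E
```

```text
8.65 [599.   -5.5 292.5] 63.917998555863804
[237.4 206.6] [19.6 20.1] [616.93064925 193.0902764    9.        ]
```

View pics/s3.png

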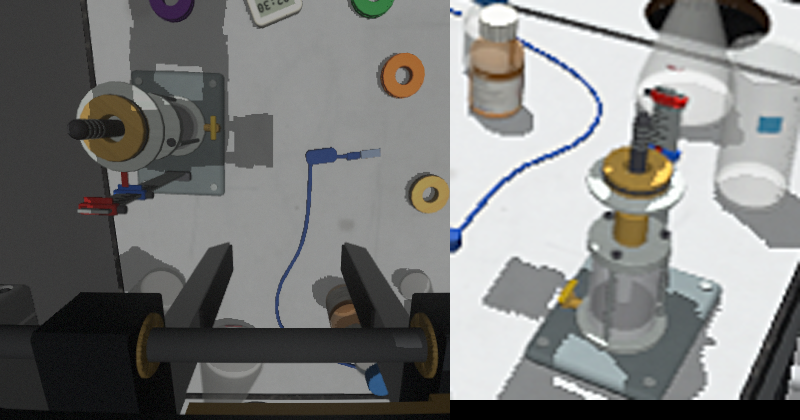

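The first ring is lying flat on the pan round the spindle. Now for the second ring, at about (616,193).

Request:
arm_command([
  [0.8,-5,50,0,0],
  [0.8,-10,110,40,0],
  [0.8,-17,165,80,0],
  [0.8,-17,199,130,0],
  [0.8,-17,199,150,0],
  [0.8,-17,199,150,0],
  [0.8,-17,199,150,0],
])

```text
clock: 9.68
eef_pos: [617.0, 189.4, 144.3]
eef_rot: [3.141, 0.002, 3.139]
wrist_force: [0.1, 0.7, 1.2]
finger_gap: 75.6
finger_force: 0.0
```

```bash
python3 - <<'E'
from h import *
s=monitor.read_state();print(s['clock'],np.round(s['eef_pos'],1),s['finger_gap'])
p=imaging.camera('wrist');hsv=cv2.cvtColor(p['img'],cv2.COLOR_RGB2HSV)
b=cv2.inRange(hsv,(17,80,60),(35,255,255));c,ax=blob(b,(220,130,345,290));print(np.round(c,1),ax,onz(p,c,9))
E
```

```text
9.675 [617.  189.4 144.3] 75.57722707703459
[290.1 207. ] [56.  57.5] [616.23262784 193.95521705   9.        ]
```

Request:
arm_command([
  [0.8,0.6,3.5,60,0],
  [0.8,0.6,3.5,95,0],
  [0.8,0.6,3.5,95,0],
  [0.8,0.6,3.5,95,0],
])

```text
clock: 10.22
eef_pos: [616.8, 194.0, 50.2]
eef_rot: [3.141, 0.003, 3.14]
wrist_force: [0.1, 0.3, -0.2]
finger_gap: 75.1
finger_force: 0.0
```

```bash
python3 - <<'E'
from h import *
s=monitor.read_state();print(s['clock'],np.round(s['eef_pos'],1),s['finger_gap'])
p=imaging.camera('wrist');hsv=cv2.cvtColor(p['img'],cv2.COLOR_RGB2HSV)
b=cv2.inRange(hsv,(17,80,60),(35,255,255));c,ax=blob(b,(220,130,345,290));print(np.round(c,1),ax,onz(p,c,9),monitor.read_state()['eef_pos'])
E
```

```text
10.225 [616.8 194.   50.2] 75.1205407454204
[284.5 243.3] [78.3 82.1] [616.24200143 193.75465414   9.        ] [616.82740201 194.11484481  50.30965237]
```

Request:
arm_command([
  [0.8,0.6,0,20,0],
  [0.8,0.6,0,28.7,0],
  [0.8,0.6,0,28.7,0],
  [0.4,0.6,0,28.7,0],
  [0.4,0.6,0,28.7,0],
  [0.4,0.6,0,28.7,0],
  [0.4,0.6,0,28.7,0],
  [0.4,0.6,0,-30,0],
  [0.4,0.6,0,-90,0],
  [0.4,0.6,0,-150,0],
  [0.4,0.6,0,-210,0],
  [0.4,5,-60,-240,0],
  [0.4,10,-120,-240,0],
  [0.4,17,-180,-240,0],
  [0.4,17,-240,-240,0],
  [0.4,17,-300,-240,0],
  [0.4,17,-342,-240,0],
  [0.4,17,-342,-240,0],
  [0.4,17,-342,-240,0],
  [0.4,17,-342,-240,0],
])

```text
clock: 12.78
eef_pos: [598.4, -146.6, 287.3]
eef_rot: [3.141, -0.0, -3.141]
wrist_force: [-0.4, 0.9, -0.9]
finger_gap: 52.5
finger_force: 25.0
```

```bash
python3 - <<'E'
from h import *
p=imaging.camera('wrist');g=cv2.cvtColor(p['img'],cv2.COLOR_RGB2GRAY)
hsv=cv2.cvtColor(p['img'],cv2.COLOR_RGB2HSV);s=monitor.read_state();print(s['eef_pos'],s['finger_gap'])
q=proj(p,[525.7,-147.2,234])[0].astype(int);print(q)
d=cv2.inRange(g,0,55);c,ax=blob(d,(q[0]-20,q[1]-22,q[0]+22,q[1]+22));print('spindle',np.round(c,1),ax,np.round(onz(p,c,232),1))
b=cv2.inRange(hsv,(12,90,30),(35,255,255));c,ax=blob(b,(230,200,345,320));print('ring',np.round(c,1),ax,np.round(onz(p,c,s['eef_pos'][2]-10),1))
E
```

```text
[ 598.37458362 -146.69501815  287.45196557] 52.63052228541128
[284 129]
spindle [279.  128.3] [ 8.4 17.2] [ 525.1 -150.4  232. ]
ring [286.4 264.7] [90.1 95.9] [ 598.6 -145.6  277.5]
```

Request:
arm_command([
  [0.4,40,-1.5,0,0],
  [0.4,72.3,-1.5,0,0],
  [0.4,72.3,-1.5,0,0],
  [0.4,72.3,-1.5,10,0],
  [0.4,72.3,-1.5,30,0],
  [0.4,72.3,-1.5,45,0],
  [0.4,72.3,-1.5,60,0],
  [0.4,72.3,-1.5,75,0],
  [0.4,72.3,-1.5,75,0],
])

```text
clock: 13.95
eef_pos: [525.6, -149.2, 211.2]
eef_rot: [3.141, -0.002, 3.141]
wrist_force: [0.1, -0.2, -1.3]
finger_gap: 52.7
finger_force: 25.0
```

Request:
arm_command([
  [0.4,0,0,4,0],
  [0.4,0,0,7.5,0],
  [0.4,0,0,7.5,0],
  [0.68,0,0,7.5,0],
  [0.68,0,0,7.5,0],
  [0.68,0,0,7.5,0],
  [0.68,0,0,-30,0],
  [0.68,0,0,-80,0],
  [0.68,-50,0,-80,0],
  [0.68,-73,0,-80,0],
  [0.68,-73,0,-80,0],
  [0.68,-73,0,-80,0],
])

```text
clock: 15.45
eef_pos: [598.4, -149.4, 292.4]
eef_rot: [3.142, -0.0, 3.141]
wrist_force: [-0.4, 0.2, 0.3]
finger_gap: 63.8
finger_force: 0.0
```

```bash
python3 - <<'E'
from h import *
s=monitor.read_state();print(s['clock'],np.round(s['eef_pos'],1),s['finger_gap'])
p=imaging.camera('wrist');q=imaging.camera('scene')
o=np.zeros((500,800,3),np.uint8);o[:420,:400]=p['img'][:,100:500,::-1];o[:500,400:]=cv2.resize(q['img'][200:270,335:391,::-1],(400,500),interpolation=cv2.INTER_CUBIC);cv2.imwrite('pics/s4.png',o)
g=cv2.cvtColor(p['img'],cv2.COLOR_RGB2GRAY)
d=cv2.inRange(g,0,75);c,ax=blob(d,(268,108,308,148));print('spindle',np.round(c,1),ax,np.round(onz(p,c,222),1))
E
```

```text
15.45 [ 598.4 -149.4  292.4] 63.81783968747547
spindle [288.1 129. ] [18.7 19.1] [ 525.8 -147.2  222. ]
```

View pics/s4.png

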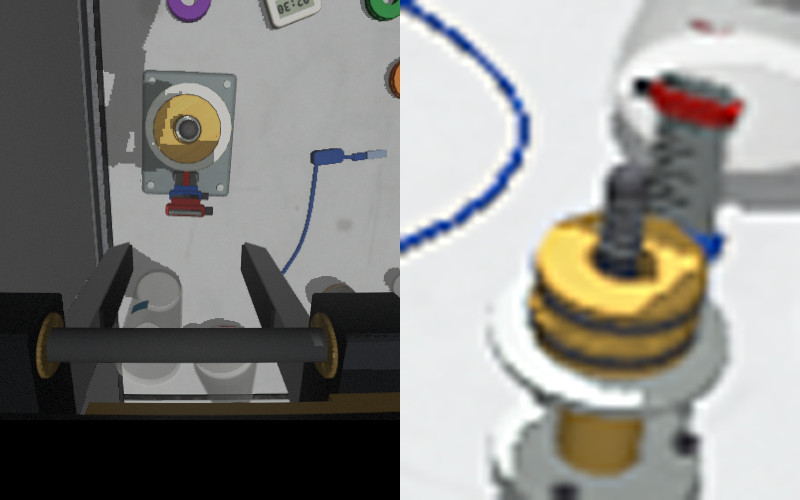

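Both rings are on the pan, with the red clip at (186,210) in the left panel and the blue clip just behind the pointer. I'll get the red-to-blue clip height difference from a close oblique wrist view.

Request:
arm_command([
  [0.68,0,50,10,0],
  [0.68,0,110,50,0],
  [0.68,0,115,90,0],
  [0.68,0,115,90,0],
  [0.68,0,115,90,0],
])

```text
clock: 16.18
eef_pos: [599.5, -35.3, 204.7]
eef_rot: [-3.141, 0.002, 3.14]
wrist_force: [0.8, 0.0, 0.2]
finger_gap: 64.3
finger_force: 0.0
```

```bash
python3 - <<'E'
from h import *
s=monitor.read_state();print(s['clock'],np.round(s['eef_pos'],1),s['finger_gap'])
p=imaging.camera('wrist');np.save('wl.npy',p,allow_pickle=True)
q=proj(p,[[584,-150,211],[584,-150,160],[526,-148,188]]);print(np.round(q))
u=max(0,int(q[0][0])-30);v=max(0,int(q[0][1])-60);print(u,v)
cv2.imwrite('pics/w5.png',cv2.resize(p['img'][v:v+120,u:u+160,::-1],None,fx=5,fy=5,interpolation=cv2.INTER_NEAREST))
E
```

```text
16.175 [599.5 -35.3 204.7] 64.28263395009094
[[ 60. 249.]
 [110. 220.]
 [ 72. 131.]]
29 188
```

View pics/w5.png

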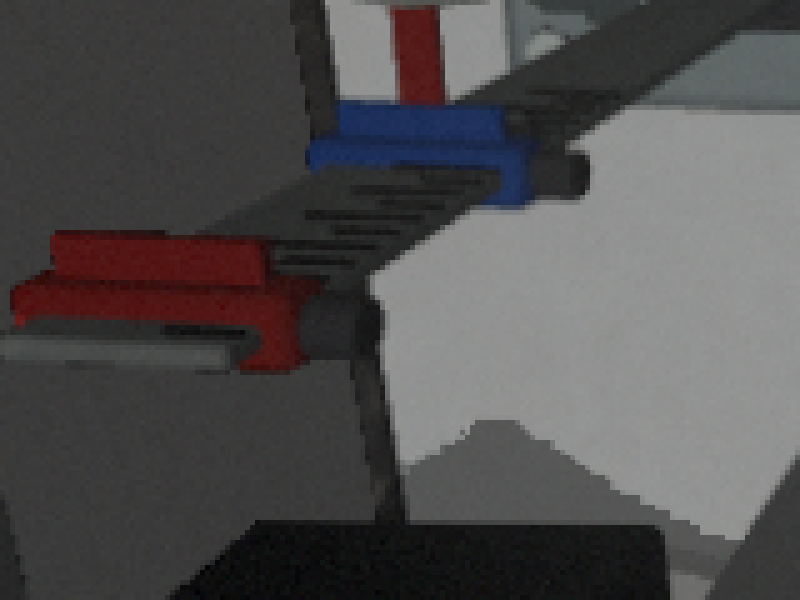

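The oblique view shows both clips. The red lip's front-top corners are at crop (52,232) and (268,240), the blue lip's at (338,102) and (505,107), and the pointer runs to the middle of the blue lip. A second view will give the baseline.

Request:
arm_command([
  [0.68,0,0,-50,0],
  [0.68,0,-30,-88,0],
  [0.68,0,-100,-88,0],
  [0.68,0,-115,-88,0],
  [0.68,0,-115,-88,0],
  [0.68,0,-115,-88,0],
])

```text
clock: 16.98
eef_pos: [599.0, -148.6, 290.9]
eef_rot: [3.142, 0.0, 3.141]
wrist_force: [0.2, 0.7, 0.6]
finger_gap: 64.1
finger_force: 0.0
```

```bash
python3 - <<'E'
from h import *
p=imaging.camera('wrist');np.save('wr.npy',p,allow_pickle=True)
q=proj(p,[[584,-150,211],[584,-150,160]]);print(np.round(q))
u=int(q[0][0])-50;v=int(q[0][1])-60;print(u,v)
cv2.imwrite('pics/w6.png',cv2.resize(p['img'][v:v+75,u:u+100,::-1],None,fx=8,fy=8,interpolation=cv2.INTER_NEAREST))
E
```

```text
[[283. 207.]
 [284. 193.]]
233 147
```

View pics/w6.png

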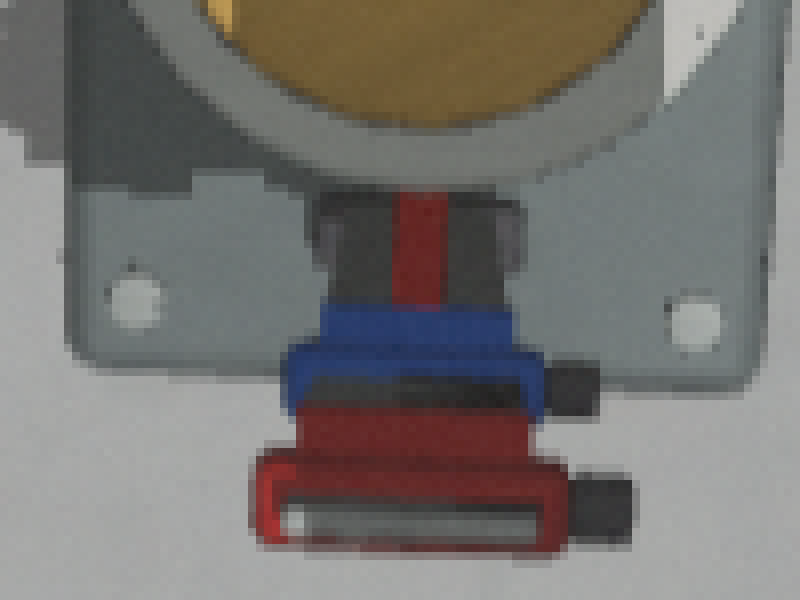

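The vertical view gives red lip corners at crop (298,412) and (532,414), blue at (322,308) and (513,310), and the pointer just meeting the blue lip.

```bash
python3 - <<'E'
from h import *
A=np.load('wl.npy',allow_pickle=True).item();B=np.load('wr.npy',allow_pickle=True).item()
a=lambda x,y:(29+x/5-.5,188+y/5-.5); b=lambda x,y:(233+x/8-.5,147+y/8-.5)
o={}
for n,pa,pb in [('RL',(52,232),(298,412)),('RR',(268,240),(532,414)),('BL',(338,102),(322,308)),('BR',(505,107),(513,310)),('ptr at lip L',(402,103),(395,308)),('ptr R',(443,105),(445,308))]:
    o[n]=tri([ray(A,a(*pa)),ray(B,b(*pb))]);print(n,np.round(o[n],1))
print((o['RL']+o['RR']-o['BL']-o['BR'])/2, np.linalg.norm(o['RL']-o['RR']),np.linalg.norm(o['BL']-o['BR']))
# vertical-edge constraint: joint fit, same xy for both lips
from scipy.optimize import least_squares
obs=[('A',0,0,a(52,232)),('A',0,1,a(268,240)),('A',1,0,a(338,102)),('A',1,1,a(505,107)),('B',0,0,b(298,412)),('B',0,1,b(532,414)),('B',1,0,b(322,308)),('B',1,1,b(513,310))]
def f(v):
    r=[]
    for im,k,s,uv in obs:
        P=[*(v[:2] if s==0 else v[2:4]),v[4+k]];r+=list(proj(A if im=='A' else B,P)[0]-uv)
    return np.array(r)
r=least_squares(f,[580,-135,580,-160,215,165]);print(np.round(r.x,1),r.x[4]-r.x[5],np.round(r.fun,1))
E
```

```text
RL [ 576.7 -160.2  210. ]
RR [ 577.5 -138.1  209.1]
BL [ 576.7 -160.   157.3]
BR [ 577.5 -138.2  156. ]
ptr at lip L [ 576.9 -151.7  156.7]
ptr R [ 577. -146.  157.]
[ 1.83730641e-04 -2.42481836e-02  5.29174107e+01] 22.101615351654278 21.790119237821482
[ 576.7 -160.3  577.3 -137.9  209.6  156.7] 52.93008754969793 [ 0.4  0.4 -0.3  0.1  0.1  0.1 -0.1 -0.  -0.3 -0.5  0.2 -0.  -0.4 -0.4
  0.4  0.1]
```

The clips are 52.9 mm apart, within the expected 42–54. The pointer at z≈156.8 sits at the blue clip at 156.7. Next I go over the spindle and grip it.

Request:
arm_command([
  [0.35,40,0.4,0,0],
  [0.35,72.8,0.4,0,0],
  [0.35,72.8,0.4,0,0],
  [0.35,72.8,0.4,20,0],
  [0.35,72.8,0.4,45,0],
  [0.35,72.8,0.4,65,0],
  [0.35,72.8,0.4,79,0],
  [0.35,72.8,0.4,79,0],
  [0.35,72.8,0.4,79,0],
  [0.35,72.8,0.4,79,0],
])

```text
clock: 18.27
eef_pos: [526.4, -149.0, 212.2]
eef_rot: [-3.141, 0.001, 3.141]
wrist_force: [0.5, -1.1, -0.1]
finger_gap: 32.8
finger_force: 0.0
```

Request:
arm_command([
  [0.35,0,0.6,1.5,0],
  [0.35,0,0.6,1.5,0],
  [0.05,0,0.6,1.5,0],
  [0.05,0,0.6,1.5,0],
  [0.05,0,0.6,1.5,0],
  [0.05,0,0.6,1.5,0],
  [0.05,0,0.6,1.5,0],
], force=6)

```text
clock: 19.15
eef_pos: [526.1, -148.3, 210.0]
eef_rot: [3.142, 0.0, 3.141]
wrist_force: [0.2, 0.2, 0.0]
finger_gap: 13.8
finger_force: 6.0
```

```bash
python3 - <<'E'
from h import *
W=[];E=[]
for i in range(8):
    imaging.camera('top');s=monitor.read_state();W.append(np.r_[s['wrist_force'],s['moment']]);E.append(s['eef_pos'])
print(np.round(np.mean(W,0),2),np.round(np.std(W,0),2),np.round(np.mean(E,0),2),s['finger_gap'],s['finger_force'])
E
```

```text
[-0.27  0.06 -0.06  0.03 -0.01 -0.  ] [0.76 0.36 0.45 0.04 0.03 0.02] [ 526.11 -148.31  209.96] 13.831638828081882 6.000023516826332
```

The side force is about zero. I'll tighten and draw up gently.

Request:
arm_command([
  [0.05,0,0,0,0],
  [0.05,0,0,0,0],
  [0.05,0,0,-3,0],
  [0.05,0,0,-6,0],
  [0.05,0,0,-9,0],
  [0.05,0,0,-12,0],
  [0.05,0,0,-15,0],
  [0.05,0,0,-18,0],
  [0.05,0,0,-21,0],
  [0.05,0,0,-24,0],
  [0.05,0,0,-24,0],
], force=35)

```text
clock: 20.92
eef_pos: [526.1, -148.3, 234.1]
eef_rot: [3.142, 0.0, 3.141]
wrist_force: [0.6, 1.2, -4.3]
finger_gap: 13.4
finger_force: 35.0
```

```bash
cat > f.py <<'E'
from h import *
W=[];E=[]
for i in range(8):
    imaging.camera('top');s=monitor.read_state();W.append(np.r_[s['wrist_force'],s['moment']]);E.append(s['eef_pos'])
print(np.round(np.mean(W,0),2),np.round(np.mean(E,0),2),s['finger_gap'],s['finger_force'],s['clock'])
E
python3 f.py
```

```text
[-0.22 -0.17 -4.66  0.05 -0.02  0.01] [ 526.07 -148.3   233.84] 13.114362373331433 34.99862026423216 21.325
```

Request:
arm_command([
  [0.05,0,0,-3,0],
  [0.05,0,0,-6,0],
  [0.05,0,0,-9,0],
  [0.05,0,0,-12,0],
  [0.05,0,0,-15,0],
  [0.05,0,0,-18,0],
  [0.05,0,0,-21,0],
  [0.05,0,0,-24,0],
  [0.05,0,0,-27,0],
  [0.05,0,0,-29,0],
  [0.05,0,0,-29,0],
  [0.05,0,0,-29,0],
])

```text
clock: 22.82
eef_pos: [526.1, -148.3, 262.9]
eef_rot: [3.142, -0.0, 3.141]
wrist_force: [0.0, 0.1, -10.4]
finger_gap: 13.5
finger_force: 35.0
```

```bash
python3 f.py; python3 - <<'E'
from h import *
p=imaging.camera('scene');w=imaging.camera('wrist')
for z in (157,210): print(np.round(proj(p,[[577,-149,z]]),1))
o=np.zeros((500,800,3),np.uint8);o[:,:400]=cv2.resize(p['img'][195:265,335:391,::-1],(400,500),interpolation=cv2.INTER_NEAREST);o[:420,400:]=w['img'][:,100:500,::-1];cv2.imwrite('pics/s7.png',o)
E
```

```text
[ 1.000e-02 -3.000e-01 -1.043e+01  7.000e-02 -0.000e+00  1.000e-02] [ 526.09 -148.3   262.86] 13.486151199689113 34.99698881059885 23.225
[[371.5 233.3]]
[[373.7 214.9]]
```

View pics/s7.png

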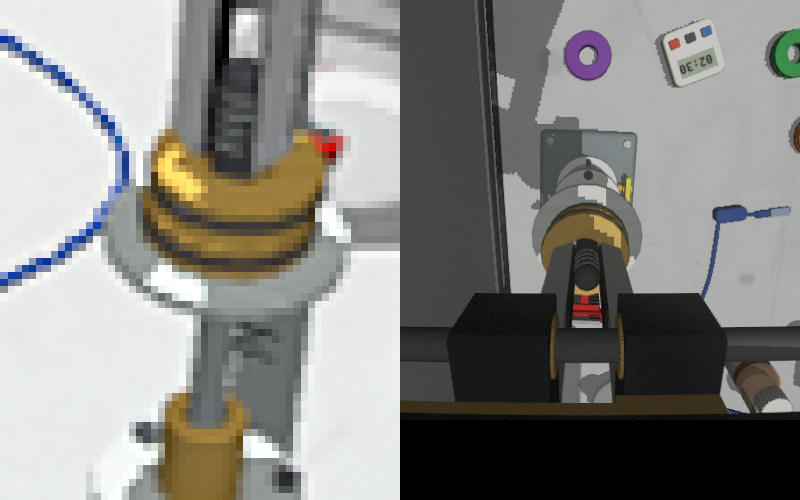

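The pull of 10.4 N matches 53 mm of travel on 200 N/m, so the spindle hasn't slipped. The side force is about zero, and the pan is at the red clip's height with both masses on it. I'm handing it in.

```bash
python3 -c "
from h import *
print(job.sign_off())"
```

```text
the job is handed in; nothing more can be done
None
```

The job is handed in: two masses brought the pointer to the blue clip, the third stayed on the bench, and the arm is now holding the piston at the red clip, about 53 mm higher, with a steady 10.4 N pull and almost no side force. In the final pose I set the pointer's height from the arm's travel and the pull, because the masses and gripper hid it from the cameras.

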